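Survey a square bottle for surface contamination and release it

TASK

Turn the contamination monitor's selector clockwise past its detent to on, then survey the square amber bottle: hold each of its four flat sides still, upright and square before the middle of the detector window, about a centimetre off and without touching the delicate detector head, for a second or more. Begin with the labelled side and turn the bottle a quarter turn anticlockwise (seen from above) for each next side. Then stand it upright in a free place of the white release tray, leaving the monitor on and the other vessels and the timer where they are.

Things in the scene. Friction and masses are not known exactly. Their poses are not given: they have to be found in the camera images.
- bottle: the square bottle to survey: amber glass, body 46 x 46 mm in plan and 80 mm high with a shoulder above it, black round screw cap 32 mm across from 92 to 118 mm height (fixed on; grip the cap); about 0.2 kg. Origin: centre of its underside, z up. The white paper label is on its -x side
- label_side (a point): centre of the bottle's labelled side (its -x side), on the surface, 40 mm above the bottle's underside
- left_side (a point): centre of the side to the left of the label as one faces the label (the bottle's +y side), 40 mm up
- back_side (a point): centre of the far side, away from the label (the bottle's +x side), 40 mm up
- right_side (a point): centre of the side to the right of the label as one faces it (the bottle's -y side), 40 mm up
- monitor: bench contamination monitor, fixed: grey case 120 deep (x) x 170 wide (y) mm, top at 95 mm height, display on its front. Origin: centre of its footprint on the worktop; its front faces its -x
- probe: the detector head of the monitor: round aluminium head 68 mm across and 22 mm thick on a short stub before the left half (seen from the robot) of the case front, its round window with a wire grille facing the monitor's -x; delicate. Same origin and axes as the monitor
- window (a point): centre of the detector window, on the grille's outer face, 101 mm before the monitor's origin, 35 mm towards its +y and 55 mm above the worktop; axes as the monitor's: -x points squarely out of the window
- selector (a joint): the selector knob on top of the case, rad: 0 = off (pointer to the case's front), 1.05 = on; grows clockwise seen from above. A spring detent holds it at either end and must be overcome half-way (about 0.1 N m)
- selector_grip (a point): centre of the selector's bar grip, on its vertical axis, at 112.5 mm height. The black bar is 38 mm long (along the point's x), 12 mm thick and 21 mm high (top at 121.5 mm), on a round skirt 42 mm across whose top is at 101.5 mm
- tray: release tray, fixed: low white plastic tray 140 (x) x 200 (y) mm outside, walls 4 mm thick and 20 mm high, floor 4 mm thick. Origin: centre of its underside
- cleared_bottle: round white bottle 41 mm across, 74 mm high, standing in the tray; origin at its underside's centre
- cleared_beaker: small glass beaker 50 mm across, 60 mm high, standing in the tray; origin at its underside's centre
- round_bottle_a: round white bottle 41 mm across, 74 mm high, waiting at the worktop's front edge; origin at its underside's centre
- round_bottle_b: another such round white bottle, 41 mm across, 74 mm high; origin at its underside's centre
- jar: round screw-cap jar 66 mm across, 89 mm high; origin at its underside's centre
- reagent_bottle: round reagent bottle 70 mm across, 151 mm high, between tray and monitor; origin at its underside's centre
- timer: flat bench timer 58 x 62 x 20 mm; origin at its underside's centre
- wash_bottle: wash bottle with a spout, 108 x 63 x 233 mm, at the back; origin at its underside's centre
There are look-alikes about, which are no part of the job. Leave any purple look-alike of the bottle alone.

How it is judged:
By the outcome, as a careful person would: the job done as asked, in the order asked, and still so for the second after the job is handed in, with the robot touching nothing.
It also fails if it takes over 72 s, if anything falls off the work surface, if the arm or the gripper's body presses on something with over 40 N, if the wrist force passes 120 N, or if a joint passes its speed limit or range.

ROBOT

A 6-joint arm with a two-finger parallel gripper is mounted at the origin on a cart in front of the work surface, level with it; the furniture and walls round the work are solid. World frame = base frame: x ahead of the robot, y to its left, z up, the work surface at z = 0. Lengths are in m, angles in degrees, forces in N, time in s.
With the tool pointing down it reaches from about 0.3 to 0.875 m from the base axis. Payload 6.4 kg.
Tool frame: the origin (TCP) lies on the centre line of the jaws, within the pads' length; the fingertips stand 17 mm ahead of it and the grasp point (between the pads) lies 2 mm behind it (manip.nose_length is the distance from the TCP to the fingertips, in m); z points along the fingers, y is the line along which they close (so a half turn about z gives the same grasp; the last joint's range is limited). The gripper opens to 88 mm and grips with 3 to 60 N. Pads are 18 mm wide; open, the fingers measure 123 mm over their backs; the gripper's body (75 mm by 187 mm) begins 45 mm behind the grasp point.
Start: joints at [51.778, 10.359, 92.074, -0, 77.567, -11.82], TCP at [0.256, 0.515, 0.256] pointing down, gripper open.
Joint ranges: [-171.53, 171.53], [-51.25, 118.39], [17.06, 147.69], [-65.23, 245.23], [0, 150.52], [-178.68, 178.68]. Speed limits (degrees/s): [147.25, 147.25, 172.46, 180, 180, 180].

INTERFACE

Orientations are given as a 3x3 rotation matrix whose columns are the frame's x, y, z axes.
In Python, from workcell import state, imaging, manip gives the robot as it stands. The module is installed in compiled form; this text tells all that it offers.
- The arm moves only by the tool play_rows, never from a script. Its argument "steps" is a list that holds one entry, the list of rows, each a list of 5 numbers: the opening, from -1 (shut) to 1 (fully open), then the shift along the world's x, y, z in m, then the turn about the world's z in rad. A call has 1 to 8 rows; each row is the pose to reach, as a shift and turn from the pose commanded when the call began; what a row does not reach only later rows make up. A row lasts 1/10 s, in which the tool goes at most 50 mm and 8.59 degrees, less where a joint would pass 70% of its speed; a pose out of reach is approached as far as the arm can. A call with a gripper value outside its range is refused whole. The fingers move at their own pace and stop on an object; the grip force is fixed at half the most. Time passes only in rows, so rows that repeat a pose let the fingers close. It gives the time, the measured TCP pose, the force, the opening and the grip force at its end, in the units of the state.
- state(): the state, without advancing time (a new reading comes with each control period).
- imaging.snapshot(name): name is "side" or "top"; returns (picture, depth): 420x560x3 uint8, red, green, blue; 420x560 float32, m along the optical axis (not along the pixel's ray), 0 where there is no reading.
- imaging.camera_info(name): a dict with "vfov" (degrees; the focal length in pixels is half the picture's height over the tangent of half this angle, whatever the lens; pixels are square), "cx", "cy" (the principal point, pixels), "k1" (the pictures are not rectified: a ray, as slopes to the right and down, at radius r is drawn at 1 + k1 r^2 times it, then the intrinsics apply), "view" (4x4, takes a point from world to camera coordinates). Camera axes: x right, y up, looking along -z (the intrinsics and any distortion apply to the point x, -y, -z); pixel columns grow to the right and rows downward; lengths in m; the calibration is good to about 2 mm. A picture is of the moment at which its call begins. camera_info takes no time and is no camera call.
- manip.job_done(): hands the job in; it is judged then, once.
The state is a dict: "t": time; "joint_positions": joint angles; "qvel": joint speeds; "effort": joint torques, N m; "tcp_pos": TCP position; "tcp_rot": TCP orientation; "contact_force": force on the tool from outside, world axes, zero at the start; "wrist_torque": the same for the moment, N m; "finger_gap": finger opening in m; "grasp_force": force on a finger pad.
Only numpy, scipy, OpenCV 4.12 (cv2) and the standard library are available. Lean on these libraries where they do the work, as an engineer would, in place of code of your own. Each camera call takes 0.05 s, during which the arm holds its last target. There are 200 camera calls.

## Working session

There is one attempt and no reset: what is moved stays moved. The work goes in short steps, Python scripts to look and compute and a tool call to move; the robot and the scene stay as the last step left them, time stands still between calls to the robot, and variables do not carry over. Pictures are saved under pics/ and viewed, at most 10 in all, crops included, and the job is handed in when it is done.

Besides the shell and the picture viewer there is one more tool, called as name(argument=value, ...) on one line, values as JSON. play_rows: Moves the arm, as the interface text tells. Its arguments: {"type":"object","properties":{"steps":{"type":"array"}},"required":["steps"]}

```bash
mkdir -p pics; cat > h.py <<'E'
import numpy as np, cv2
from workcell import state, imaging, manip
def cam(n):
    c=imaging.camera_info(n); f=210/np.tan(np.radians(c['vfov']/2)); V=np.array(c['view']); return c,f,V
def ray(n,u,v):
    c,f,V=cam(n); x=(u-c['cx'])/f; y=(v-c['cy'])/f
    K=np.array([[f,0,c['cx']],[0,f,c['cy']],[0,0,1.]])
    p=cv2.undistortPoints(np.array([[[u,v]]],float),K,np.array([c['k1'],0,0,0,0.]))[0,0]
    R=V[:3,:3]; o=-R.T@V[:3,3]; d=R.T@np.array([p[0],-p[1],-1.]); return o,d   # depth along axis = t
def onz(n,u,v,z):
    o,d=ray(n,u,v); return o+d*(z-o[2])/d[2]
def proj(n,P):
    c,f,V=cam(n); q=V[:3,:3]@np.array(P)+V[:3,3]; s=np.array([q[0],-q[1]])/-q[2]; s=s*(1+c['k1']*(s@s)); return s*f+[c['cx'],c['cy']]
def cloud(n,D):
    c,f,V=cam(n); h,w=D.shape; g=np.stack(np.meshgrid(np.arange(w),np.arange(h)),-1).astype(float)
    K=np.array([[f,0,c['cx']],[0,f,c['cy']],[0,0,1.]])
    p=cv2.undistortPoints(g.reshape(-1,1,2),K,np.array([c['k1'],0,0,0,0.])).reshape(h,w,2)
    P=np.dstack([p[...,0]*D,-p[...,1]*D,-D])-V[:3,3]; P=P@V[:3,:3]; P[D==0]=np.nan; return P
E
python3 - <<'E'
from h import *
for n in('side','top'):
    I,D=imaging.snapshot(n); cv2.imwrite(f'pics/{n}0.png',I[...,::-1]); np.save(n+'0.npy',D)
    c,f,V=cam(n); print(n,f,c['k1'],c['cx'],c['cy'],-V[:3,:3].T@V[:3,3],(D>0).mean()); print(V.round(3))
print(state())
E
```

```text
side 381.1259406248021 0.018582582155672208 278.3571838162328 214.49652389083457 [ 0.2464912  -0.43065335  0.5840539 ] 0.992687074829932
[[ 0.922 -0.388 -0.01  -0.388]
 [ 0.227  0.519  0.824 -0.314]
 [-0.314 -0.762  0.566 -0.581]
 [ 0.     0.     0.     1.   ]]
top 451.01914868153955 -0.1132019169981021 278.28861352939333 206.7544465071658 [0.40436104 0.21578615 1.21687537] 0.9959396258503401
[[-0.006 -1.    -0.006  0.226]
 [ 0.994 -0.007  0.11  -0.534]
 [-0.11  -0.005  0.994 -1.164]
 [ 0.     0.     0.     1.   ]]
{'t': 0.1, 'joint_positions': array([ 5.17791222e+01,  1.03982467e+01,  9.21254942e+01, -2.28229612e-03,
        7.75674741e+01, -1.18188477e+01]), 'qvel': array([ 0.02918368, -0.08049352, -0.1390119 , -0.03320295,  0.06357648,
        0.01336472]), 'effort': array([ 6.29938604e-04, -4.34819090e+01, -3.42697155e+01,  7.05192704e-02,
        3.40366631e-02, -8.43654243e-05]), 'tcp_pos': array([0.25537804, 0.51466672, 0.25489787]), 'tcp_rot': array([[-8.95699695e-01,  4.44658460e-01, -9.54403105e-04],
       [ 4.44659391e-01,  8.95698834e-01, -1.27479454e-03],
       [ 2.88009572e-04, -1.56621738e-03, -9.99998732e-01]]), 'contact_force': array([-0.13012366,  0.2967446 , -0.28602389]), 'wrist_torque': array([ 0.01491784, -0.05408389, -0.00572902]), 'grasp_force': 0.0, 'finger_gap': 0.08831953558167056}
```

View pics/side0.png

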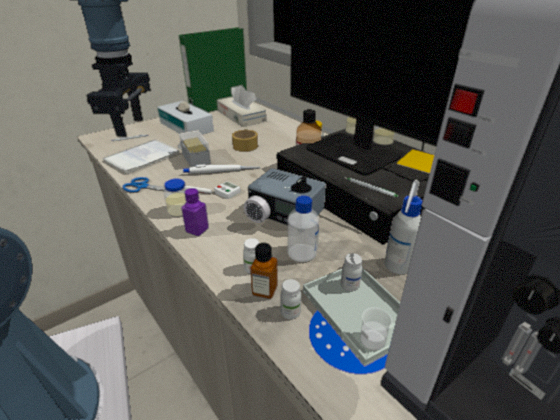

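View pics/top0.png

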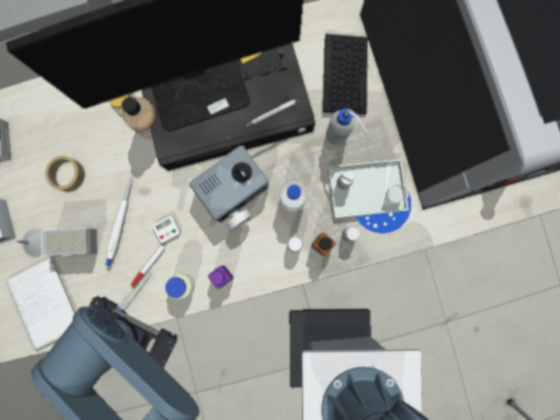

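The side view shows the amber bottle at (264,270) with the label facing the camera and the robot. The purple look-alike is at (195,212), and a round brown bottle stands behind at (308,130). The monitor is at (287,200), with its probe at (258,208) and its knob at (301,185). In the top view the amber bottle is at (323,244), purple at (220,277), brown at (138,115), knob at (242,173), probe at (238,218) and tray at (368,190).

Candidates, by side-view pixel: amber square (264,270), purple (195,212), brown round (308,130). I choose (264,270). Next come a close crop and measurements.

```bash
python3 - <<'E'
from h import *
S=cv2.imread('pics/side0.png');T=cv2.imread('pics/top0.png')
cr=lambda I,x,y,w,h:cv2.resize(I[y:y+h,x:x+w],(400,300),interpolation=cv2.INTER_CUBIC)
m=np.vstack([np.hstack([cr(S,230,230,80,60+0),cr(S,235,165,100,75)]),np.hstack([cr(T,280,200,100,75),cr(T,185,145,100,75)+0])])
cv2.imwrite('pics/crop1.png',m)
Ds,Dt=np.load('side0.npy'),np.load('top0.npy'); Ps,Pt=cloud('side',Ds),cloud('top',Dt)
for n,P,pts in(('top',Pt,[(323,244),(242,173),(238,218),(294,244),(351,234),(345,180),(396,196),(293,195),(343,117),(215,170),(368,200),(165,230)]),('side',Ps,[(264,270),(264,250),(260,285),(258,208),(301,185),(280,195),(355,310)])):
    for u,v in pts: print(n,u,v,P[v,u].round(3))
# merged cloud height classes
for lab,P,I in(('s',Ps,S),('t',Pt,T)):
    hsv=cv2.cvtColor(I,cv2.COLOR_BGR2HSV)
    am=(hsv[...,0]>4)&(hsv[...,0]<20)&(hsv[...,1]>150)&(hsv[...,2]>50)
    n,L,st,ce=cv2.connectedComponentsWithStats(am.astype('uint8'))
    for i in range(1,n):
        if st[i,4]>40:
            q=P[L==i]; print(lab,'amber',ce[i].round(),st[i],np.nanmedian(q,0).round(3),np.nanmin(q,0).round(3),np.nanmax(q,0).round(3))
E
```

```text
top 323 244 [0.434 0.114 0.117]
top 242 173 [0.61  0.311 0.123]
top 238 218 [0.502 0.324 0.087]
top 294 244 [0.436 0.183 0.074]
top 351 234 [0.46  0.037 0.071]
top 345 180 [0.598 0.051 0.08 ]
top 396 196 [ 0.562 -0.091  0.036]
top 293 195 [0.55  0.186 0.154]
top 343 117 [0.733 0.066 0.181]
top 215 170 [0.624 0.382 0.091]
top 368 200 [ 0.555 -0.021  0.007]
top 165 230 [0.477 0.527 0.016]
side 264 270 [0.428 0.086 0.078]
side 264 250 [0.434 0.097 0.119]
side 260 285 [0.42  0.09  0.039]
side 258 208 [0.497 0.306 0.071]
side 301 185 [0.612 0.305 0.109]
side 280 195 [0.554 0.303 0.095]
side 355 310 [ 0.577 -0.017  0.006]
s amber [313. 126.] [303 122  18   9  60] [0.775 0.559 0.147] [0.751 0.549 0.131] [0.796 0.584 0.155]
s amber [266. 273.] [251 257  26  41 526] [0.436 0.092 0.075] [0.406 0.077 0.005] [0.462 0.116 0.096]
t amber [318. 245.] [314 236  12  17  52] [0.433 0.123 0.082] [0.415 0.106 0.076] [0.455 0.133 0.089]
```

View pics/crop1.png

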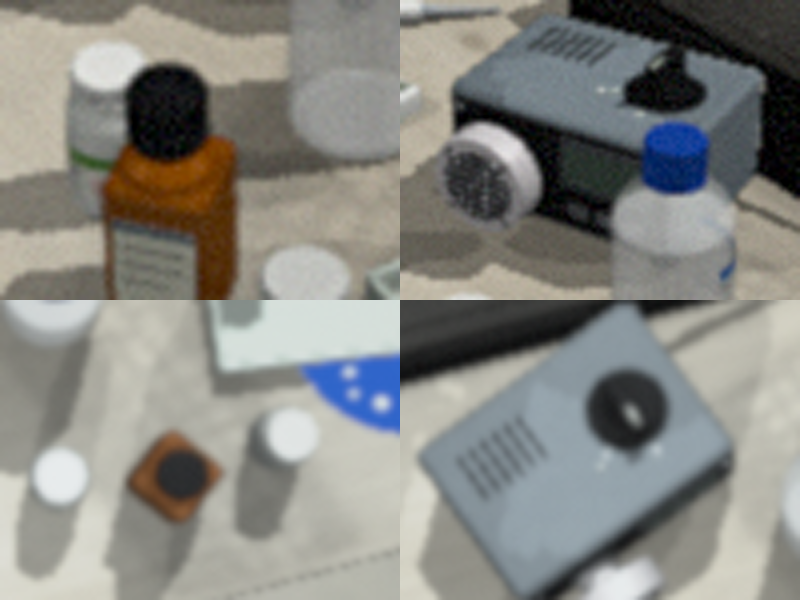

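The crops show the chosen bottle is the amber square one, with the black cap at about (264,250) and the label on the side facing the side camera's left. In the top view its plan square is turned about 45°. The probe grille at about (258,208) is visible, and the knob is a black bar on a round skirt.

```bash
python3 - <<'E'
from h import *
S=cv2.imread('pics/side0.png');T=cv2.imread('pics/top0.png')
Ps,Pt=cloud('side',np.load('side0.npy')),cloud('top',np.load('top0.npy'))
both=np.vstack([Ps.reshape(-1,3),Pt.reshape(-1,3)])
def box(P,lo,hi): P=P.reshape(-1,3); return P[np.all((P>lo)&(P<hi),1)]
def rect(nm,q,k=2):
    r=cv2.minAreaRect(np.ascontiguousarray(q[:,:2]*1000,np.float32)); print(nm,len(q),[np.round(a,1) for a in r],'medz',np.median(q[:,2]).round(4))
def plane(nm,q):
    for _ in range(4):
        c=np.median(q,0);u,s,vt=np.linalg.svd(q-q.mean(0),full_matrices=False);d=(q-q.mean(0))@vt[2];q=q[abs(d)<max(.002,1.5*d.std())] 
    n=vt[2]; print(nm,len(q),'n',n.round(3),'az',np.degrees(np.arctan2(n[1],n[0])).round(1),'c',q.mean(0).round(4),'rms',d.std().round(4),'min',q.min(0).round(3),'max',q.max(0).round(3))
for nm,P in(('s',Ps),('t',Pt)):
    rect(nm+' case',box(P,(.48,.24,.088),(.72,.45,.1)))
    rect(nm+' bottle',box(P,(.38,.07,.03),(.48,.145,.083)))
    rect(nm+' cap',box(P,(.38,.07,.11),(.48,.145,.125)))
    rect(nm+' knob bar',box(P,(.57,.27,.114),(.66,.34,.13)))
    rect(nm+' skirt',box(P,(.57,.27,.0985),(.66,.34,.13)))
    rect(nm+' probe',box(P,(.45,.27,.03),(.53,.36,.092)))
    rect(nm+' tray',box(P,(.44,-.13,.012),(.68,.1,.024)))
# bottle faces from side view, by pixel masks
def px(x0,y0,x1,y1): return Ps[y0:y1,x0:x1].reshape(-1,3)
plane('label',px(253,276,269,294))
plane('right',px(272,268,276,290))
plane('grille',px(248,200,264,219))
plane('casefront',px(275,203,287,210))
for z in(.1,.11,.118):pass
g=cv2.cvtColor(S,cv2.COLOR_BGR2HSV)
lm=(g[...,1]<90)&(g[...,2]>110); lm[:270]=0;lm[:,:250]=0;lm[:,270:]=0;lm[300:]=0
plane('labelpx',Ps[lm])
for nm,u,v,z in(('rbA',294,244,.074),('rbB',351,234,.074),('clr',345,180,.074),('beak',396,196,.06),('reag',293,192,.151),('timer',165,230,.02),('wash',343,117,.233)): print(nm,onz('top',u,v,z).round(3))
rect('rbA t',box(Pt,(.40,.155,.06),(.47,.21,.08)));rect('rbB t',box(Pt,(.42,.0,.06),(.5,.065,.08)))
rect('clr t',box(Pt,(.56,.02,.03),(.64,.09,.09)));rect('beak t',box(Pt,(.52,-.13,.03),(.6,-.05,.07)));rect('reag t',box(Pt,(.5,.14,.05),(.6,.23,.16)))
rect('reag s',box(Ps,(.5,.14,.05),(.6,.23,.16)))
E
```

```text
s case 1978 [array([605.1, 346.1]), array([208.4, 230. ]), np.float64(89.6)] medz 0.095
s bottle 622 [array([434.4, 106.4]), array([46.7, 46.9]), np.float64(50.7)] medz 0.0616
s cap 185 [array([435.3, 106.3]), array([30.7, 30.7]), np.float64(46.3)] medz 0.1174
s knob bar 57 [array([616.1, 313.4]), array([38.6, 11.3]), np.float64(33.9)] medz 0.1203
s skirt 171 [array([614.8, 311.5]), array([34.6, 40.3]), np.float64(70.1)] medz 0.1066
s probe 600 [array([507.4, 330. ]), array([48.3, 66.6]), np.float64(35.6)] medz 0.069
s tray 1235 [array([549.7,  -7.3]), array([209.6, 232. ]), np.float64(6.0)] medz 0.0191
t case 3660 [array([604.4, 346.8]), array([207.9, 230.3]), np.float64(89.5)] medz 0.0953
t bottle 172 [array([436.7, 106.7]), array([47.1, 46.2]), np.float64(51.4)] medz 0.0773
t cap 135 [array([436.1, 106.8]), array([31.1, 29.4]), np.float64(43.5)] medz 0.117
t knob bar 74 [array([618.4, 314.8]), array([38.2, 11.4]), np.float64(36.3)] medz 0.1212
t skirt 241 [array([613.4, 305.1]), array([65.5, 84.6]), np.float64(89.4)] medz 0.1023
t probe 389 [array([510.6, 331. ]), array([47.8, 66.8]), np.float64(35.4)] medz 0.0789
t tray 438 [array([555.6, -23.6]), array([207.1, 201.3]), np.float64(6.3)] medz 0.0203Traceback (most recent call last):
  File "<stdin>", line 22, in <module>
  File "<stdin>", line 10, in plane
    u, s, vh = gufunc(a, signature=signature)
               ~~~~~~^^^^^^^^^^^^^^^^^^^^^^^^
    raise LinAlgError("SVD did not converge")
numpy.linalg.LinAlgError: SVD did not converge
```

```bash
cat >> h.py <<'E'
def box(P,lo,hi): P=P.reshape(-1,3); return P[np.all((P>lo)&(P<hi),1)]
def rect(nm,q,k=2):
    r=cv2.minAreaRect(np.ascontiguousarray(q[:,:2]*1000,np.float32)); print(nm,len(q),[np.round(a,1) for a in r],'medz',np.median(q[:,2]).round(4)); return r
def plane(nm,q):
    q=q[~np.isnan(q).any(1)]
    for _ in range(5):
        m=np.median(q,0) if _==0 else q.mean(0);u,s,vt=np.linalg.svd(q-m,full_matrices=False);d=(q-m)@vt[2];q=q[abs(d)<max(.0015,1.5*d.std())]
    n=vt[2]; print(nm,len(q),'n',n.round(3),'az',np.degrees(np.arctan2(n[1],n[0])).round(1),'c',q.mean(0).round(4),'rms',d.std().round(4),'min',q.min(0).round(3),'max',q.max(0).round(3))
E
python3 - <<'E'
from h import *
S=cv2.imread('pics/side0.png');T=cv2.imread('pics/top0.png')
Ps,Pt=cloud('side',np.load('side0.npy')),cloud('top',np.load('top0.npy'))
px=lambda x0,y0,x1,y1: Ps[y0:y1,x0:x1].reshape(-1,3)
plane('label',px(253,276,267,292))
plane('right',px(272,268,276,290))
plane('grille',px(249,200,262,217))
plane('casefront',px(275,203,287,210))
for nm,P,I in(('s',Ps,S),('t',Pt,T)):
    h=cv2.cvtColor(I,cv2.COLOR_BGR2HSV); m=(abs(P[...,2]-.095)<.004)&(h[...,1]>35)&(h[...,0]>90)&(h[...,0]<125)&(P[...,1]>.2)&(P[...,1]<.5)&(P[...,0]<.75)
    n,L,st,ce=cv2.connectedComponentsWithStats(m.astype('uint8')); i=1+st[1:,4].argmax(); rect(nm+' case',P[L==i])
# sizes expected: case 170x120; tray 200x140
m=(abs(Pt[...,2]-.02)<.005)&(Pt[...,0]>.4)&(Pt[...,0]<.72)&(Pt[...,1]>-.16)&(Pt[...,1]<.12)
n,L,st,ce=cv2.connectedComponentsWithStats(m.astype('uint8'),connectivity=8)
for i in range(1,n):
    if st[i,4]>60: print(st[i]); rect('tray',Pt[L==i])
for nm,lo,hi in(('rbA',(.40,.155,.06),(.47,.21,.08)),('rbB',(.42,.0,.06),(.5,.065,.08)),('clr',(.56,.02,.03),(.64,.09,.09)),('beak',(.52,-.13,.03),(.6,-.05,.07)),('reag',(.5,.14,.05),(.6,.23,.16)),('timer',(.43,.48,.012),(.53,.58,.024))):
    for s,P in(('t',Pt),('s',Ps)):
        q=box(P,lo,hi); len(q)>5 and rect(nm+s,q)
E
```

```text
label 201 n [-0.634 -0.773 -0.016] az -129.3 c [0.4191 0.0908 0.0416] rms 0.0006 min [0.408 0.081 0.016] max [0.43  0.101 0.066]
right 87 n [ 0.773 -0.634 -0.002] az -39.3 c [0.4479 0.0872 0.0472] rms 0.0004 min [0.441 0.078 0.011] max [0.455 0.097 0.077]
grille 162 n [ 0.809  0.587 -0.016] az 36.0 c [0.4916 0.3167 0.064 ] rms 0.0007 min [0.48  0.3   0.036] max [0.504 0.332 0.089]
casefront 60 n [-0.814 -0.579 -0.048] az -144.6 c [0.5512 0.2948 0.0687] rms 0.0007 min [0.542 0.281 0.054] max [0.561 0.309 0.081]
s case 98 [array([546.2, 399.4]), array([111.6,  26.5]), np.float64(43.7)] medz 0.0949
t case 5 [array([336.1, 494.9]), array([4.7, 2.5]), np.float64(87.7)] medz 0.0932
[378 160  26  20  78]
tray 78 [array([650.3, -93.6]), array([81.2, 42.3]), np.float64(55.1)] medz 0.0204
[329 162  40  27 108]
tray 108 [array([641.1,  44. ]), array([ 51.9, 122.1]), np.float64(34.4)] medz 0.0211
[331 190  35  28  96]
tray 96 [array([527.9,  51.4]), array([109.7,  55.8]), np.float64(54.4)] medz 0.0211
[367 199  42  15  82]
tray 82 [array([524.9, -73.3]), array([ 27.1, 114.6]), np.float64(18.7)] 
[... 323 characters left out ...]
64(36.7)] medz 0.0737
clrt 217 [array([602.9,  46.3]), array([38.8, 36.1]), np.float64(67.7)] medz 0.0781
clrs 527 [array([600.6,  42.8]), array([35.2, 38. ]), np.float64(2.7)] medz 0.0626
beakt 321 [array([568.7, -90.8]), array([49.1, 48. ]), np.float64(89.4)] medz 0.0376
beaks 880 [array([566.3, -89.4]), array([49.4, 49.4]), np.float64(80.4)] medz 0.0489
reagt 655 [array([560.2, 184.3]), array([68.3, 68.1]), np.float64(64.5)] medz 0.115
reags 1252 [array([556.1, 176.1]), array([54.8, 68. ]), np.float64(66.1)] medz 0.1046
timert 442 [array([472.4, 525.3]), array([68.8, 63.5]), np.float64(25.5)] medz 0.0174
timers 221 [array([472.8, 523.3]), array([65.7, 63.7]), np.float64(26.2)] medz 0.0171
```

```bash
python3 - <<'E'
from h import *
Ps,Pt=cloud('side',np.load('side0.npy')),cloud('top',np.load('top0.npy'))
a=np.radians(35.5); n=np.array([np.cos(a),np.sin(a)]); t=np.array([-n[1],n[0]])
for nm,P in(('s',Ps),('t',Pt)):
    P=P.reshape(-1,3); P=P[~np.isnan(P).any(1)]; d=P[:,:2]@n; l=P[:,:2]@t
    top=(abs(P[:,2]-.095)<.003)&(d>.58)&(d<.78)&(l>-.15)&(l<.08)
    print(nm,'case d,l pct',np.percentile(d[top],[.5,2,50,98,99.5]).round(3),np.percentile(l[top],[.5,2,50,98,99.5]).round(3))
    pr=(P[:,2]>.02)&(P[:,2]<.093)&(d>.56)&(d<.612)&(l>-.075)&(l<.03)
    print(' probe d',np.percentile(d[pr],[1,5,20,50]).round(4),'l',np.percentile(l[pr],[1,50,99]).round(4),'z',np.percentile(P[pr,2],[1,99]).round(3))
    for c,nn in(((.617,.314),'knob'),((.464,.298),'survey'),((.56,0),'tray')):
        r=np.hypot(P[:,0]-c[0],P[:,1]-c[1]); print(nn,[(rr,P[r<rr,2].max().round(3)) for rr in(.08,.12,.16,.2)])
q=[]
m=(abs(Pt[...,2]-.02)<.005)&(Pt[...,0]>.4)&(Pt[...,0]<.72)&(Pt[...,1]>-.16)&(Pt[...,1]<.12)
N,L,st,ce=cv2.connectedComponentsWithStats(m.astype('uint8'),connectivity=8)
rect('tray',np.vstack([Pt[L==i] for i in range(1,N) if st[i,4]>60]))
E
```

```text
s case d,l pct [0.625 0.626 0.678 0.767 0.776] [-0.145 -0.141 -0.054  0.018  0.022]
 probe d [0.5814 0.5822 0.5835 0.5848] l [-0.0584 -0.0319  0.005 ] z [0.026 0.089]
knob [(0.08, np.float64(0.123)), (0.12, np.float64(0.123)), (0.16, np.float64(0.152)), (0.2, np.float64(0.152))]
survey [(0.08, np.float64(0.096)), (0.12, np.float64(0.119)), (0.16, np.float64(0.152)), (0.2, np.float64(0.152))]
tray [(0.08, np.float64(0.083)), (0.12, np.float64(0.203)), (0.16, np.float64(0.548)), (0.2, np.float64(0.551))]
t case d,l pct [0.627 0.629 0.686 0.766 0.778] [-0.145 -0.142 -0.057  0.019  0.022]
 probe d [0.5842 0.5845 0.586  0.5938] l [-0.0596 -0.0277  0.0056] z [0.039 0.091]
knob [(0.08, np.float64(0.125)), (0.12, np.float64(0.125)), (0.16, np.float64(0.156)), (0.2, np.float64(0.156))]
survey [(0.08, np.float64(0.098)), (0.12, np.float64(0.119)), (0.16, np.float64(0.156)), (0.2, np.float64(0.156))]
tray [(0.08, np.float64(0.085)), (0.12, np.float64(0.2)), (0.16, np.float64(0.565)), (0.2, np.float64(0.664))]
tray 364 [array([587.9, -19.9]), array([141.5, 201.3]), np.float64(6.0)] medz 0.021
```

play_rows(steps=[[[1,0.045,-0.025,0,0.13],[1,0.09,-0.05,0,0.27],[1,0.135,-0.075,0,0.4],[1,0.18,-0.1,0,0.54],[1,0.225,-0.125,0,0.67],[1,0.27,-0.15,0,0.81],[1,0.315,-0.175,0,0.95],[1,0.362,-0.201,0,1.08]]])

```text
t: 0.9
tcp_pos: [0.6058, 0.32, 0.2552]
tcp_rot: [[-0.811, -0.585, -0.001], [-0.585, 0.811, -0.0], [0.001, 0.0, -1.0]]
contact_force: [0.1, 1.0, 0.5]
finger_gap: 0.088
grasp_force: 0.0
```

play_rows(steps=[[[1,-0.001,0,-0.04,0],[1,-0.001,0,-0.08,0],[1,-0.001,0,-0.11,0],[1,-0.001,0,-0.125,0],[1,-0.001,0,-0.133,0],[1,-0.001,0,-0.133,0]]])

```text
t: 1.5
tcp_pos: [0.6032, 0.3215, 0.1224]
tcp_rot: [[-0.814, -0.581, -0.001], [-0.581, 0.814, -0.0], [0.001, 0.0, -1.0]]
contact_force: [0.2, 0.1, -0.1]
finger_gap: 0.0881
grasp_force: 0.0
```

```bash
python3 - <<'E'
from h import *
I,D=imaging.snapshot('side'); 
cv2.imwrite('pics/k1.png',cv2.resize(I[120:240,220:380,::-1],(800,600),interpolation=cv2.INTER_CUBIC))
P=cloud('top',np.load('top0.npy')).reshape(-1,3); P=P[~np.isnan(P).any(1)]
for zlo,zhi in((.13,.16),(.16,.22),(.22,.3),(.3,.7)):
    q=P[(P[:,2]>zlo)&(P[:,2]<zhi)&(np.hypot(P[:,0]-.56,P[:,1])<.2)]; 
    if len(q): print(zlo,len(q),q.min(0).round(3),q.max(0).round(3))
s=state(); print(s['tcp_pos'],s['contact_force'])
E
```

```text
0.13 711 [ 0.536 -0.192  0.13 ] [0.742 0.198 0.16 ]
0.16 977 [ 0.537 -0.198  0.16 ] [0.75  0.079 0.22 ]
0.22 1457 [ 0.536 -0.198  0.22 ] [0.737 0.058 0.3  ]
0.3 12611 [ 0.526 -0.2    0.3  ] [ 0.732 -0.101  0.664]
[0.60390856 0.32175658 0.12369552] [ 0.83369076 -0.27580441 -0.04561904]
```

View pics/k1.png

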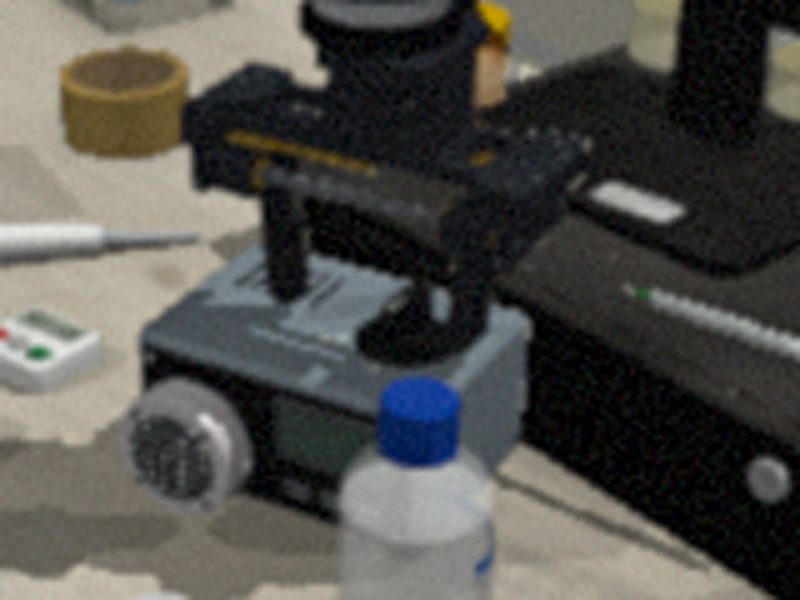

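The side crop shows the open fingers straddling the knob, with the knob near the right finger. That agrees with the TCP reading, which is about 15 mm short. I'll shift, then close.

play_rows(steps=[[[1,0.0132,-0.0078,-0.001,0],[1,0.0132,-0.0078,-0.001,0],[1,0.0132,-0.0078,-0.001,0]]])

```text
t: 1.85
tcp_pos: [0.6179, 0.3133, 0.123]
tcp_rot: [[-0.815, -0.58, 0.002], [-0.58, 0.815, 0.001], [-0.002, -0.001, -1.0]]
contact_force: [0.5, 0.2, -0.0]
finger_gap: 0.088
grasp_force: 0.0
```

play_rows(steps=[[[-1,0,0,0,0],[-1,0,0,0,0],[-1,0,0,0,0],[-1,0,0,0,0],[-1,0,0,0,0],[-1,0,0,0,0],[-1,0,0,0,0],[-1,0,0,0,0]]])

```text
t: 2.65
tcp_pos: [0.6166, 0.3136, 0.1217]
tcp_rot: [[-0.814, -0.58, 0.0], [-0.58, 0.814, -0.0], [-0.0, -0.0, -1.0]]
contact_force: [0.0, -0.2, 0.5]
finger_gap: 0.0263
grasp_force: 0.0
```

play_rows(steps=[[[-1,0,0,0,0],[-1,0,0,0,0],[-1,0,0,0,0],[-1,0,0,0,0]]])

```text
t: 3.05
tcp_pos: [0.6167, 0.3135, 0.1217]
tcp_rot: [[-0.814, -0.58, 0.0], [-0.58, 0.814, -0.0], [0.0, -0.0, -1.0]]
contact_force: [-0.4, -1.0, 0.4]
finger_gap: 0.0116
grasp_force: 30.0
```

Gripped: the gap of 11.6 mm matches the 12 mm bar. Now I turn it clockwise 61°.

play_rows(steps=[[[-1,0,0,0,-0.14],[-1,0,0,0,-0.28],[-1,0,0,0,-0.42],[-1,0,0,0,-0.56],[-1,0,0,0,-0.7],[-1,0,0,0,-0.84],[-1,0,0,0,-0.96],[-1,0,0,0,-1.06]]])

```text
t: 3.85
tcp_pos: [0.6166, 0.3138, 0.1217]
tcp_rot: [[-0.902, 0.431, 0.0], [0.431, 0.902, 0.0], [-0.0, 0.0, -1.0]]
contact_force: [0.8, 1.6, -0.2]
finger_gap: 0.0119
grasp_force: 30.0
```

play_rows(steps=[[[-1,0,0,0,0],[-1,0,0,0,0]]])

```text
t: 4.05
tcp_pos: [0.6166, 0.3138, 0.1217]
tcp_rot: [[-0.906, 0.424, 0.0], [0.424, 0.906, 0.0], [-0.0, 0.0, -1.0]]
contact_force: [0.3, 1.2, -0.8]
finger_gap: 0.0117
grasp_force: 30.0
```

play_rows(steps=[[[1,0,0,0,0],[1,0,0,0,0],[1,0,0,0,0],[1,0,0,0,0],[1,0,0,0.03,0],[1,0,0,0.07,0],[1,0,0,0.1,0],[1,0,0,0.1,0]]])

```text
t: 4.85
tcp_pos: [0.6193, 0.3145, 0.2282]
tcp_rot: [[-0.904, 0.426, 0.009], [0.426, 0.905, 0.003], [-0.007, 0.007, -1.0]]
contact_force: [0.4, 0.9, 0.7]
finger_gap: 0.0737
grasp_force: 0.0
```

```bash
python3 - <<'E'
from h import *
I,D=imaging.snapshot('side'); P=cloud('side',D)
rect('bar',box(P,(.57,.27,.114),(.66,.34,.126)))
s=state(); print(s['tcp_pos'],s['finger_gap'],s['joint_positions'].round(1))
E
```

```text
bar 69 [array([615.1, 312.3]), array([13.9, 36.2]), np.float64(71.7)] medz 0.1201
[0.61812312 0.31404759 0.22511147] 0.07777585911973091 [ 17.2  26.3  75.2  -0.   78.1 -47.6]
```

play_rows(steps=[[[1,-0.03,-0.034,0,0],[1,-0.06,-0.068,0,0],[1,-0.09,-0.103,0,0],[1,-0.12,-0.137,0,0],[1,-0.15,-0.172,0,0],[1,-0.181,-0.207,0,0],[1,-0.181,-0.207,0,0],[1,-0.181,-0.207,0,0]]])

```text
t: 5.7
tcp_pos: [0.4349, 0.1061, 0.221]
tcp_rot: [[-0.904, 0.428, -0.001], [0.428, 0.904, 0.0], [0.001, -0.0, -1.0]]
contact_force: [-0.3, 0.2, -0.4]
finger_gap: 0.0885
grasp_force: 0.0
```

```bash
python3 - <<'E'
from h import *
for n in('side','top'):
    I,D=imaging.snapshot(n); P=cloud(n,D)
    q=box(P,(.57,.27,.114),(.66,.34,.126)); 
    if len(q)>10:
        rect(n+'bar',q); w,v=np.linalg.eigh(np.cov(q[:,:2].T)); print('pca',np.degrees(np.arctan2(v[1,1],v[0,1])))
    q=box(P,(.38,.07,.11),(.48,.145,.12)); len(q)>10 and rect(n+' cap',q)
s=state(); print(s['tcp_pos'],s['finger_gap'])
E
```

```text
sidebar 71 [array([615.5, 313.5]), array([13.5, 35.4]), np.float64(67.4)] medz 0.1199
pca 157.98784990734947
side cap 183 [array([435.2, 106.4]), array([31.9, 30.5]), np.float64(51.3)] medz 0.1175
topbar 77 [array([618. , 314.4]), array([12.4, 36.9]), np.float64(63.9)] medz 0.1209
pca 155.41794741054977
[0.43618622 0.1069476  0.22151789] 0.08828799258544066
```

The knob bar now lies at -24.6°, 60° clockwise of where it began, so the monitor is on. I descend on the cap and grip it.

play_rows(steps=[[[1,0,0,-0.04,0],[1,0,0,-0.08,0],[1,0,0,-0.1,0],[1,0,0,-0.1105,0],[1,0,0,-0.1105,0],[-1,0,0,-0.1105,0],[-1,0,0,-0.1105,0],[-1,0,0,-0.1105,0]]])

```text
t: 6.6
tcp_pos: [0.4366, 0.1067, 0.1124]
tcp_rot: [[-0.904, 0.426, 0.003], [0.427, 0.904, -0.0], [-0.002, 0.001, -1.0]]
contact_force: [-0.3, 0.8, -0.2]
finger_gap: 0.0666
grasp_force: 0.0
```

play_rows(steps=[[[-1,0,0,0,0],[-1,0,0,0,0],[-1,0,0,0,0],[-1,0,0,0,0],[-1,0,0,0,0],[-1,0,0,0,0]]])

```text
t: 7.2
tcp_pos: [0.4357, 0.1065, 0.1113]
tcp_rot: [[-0.904, 0.427, 0.0], [0.427, 0.904, -0.0], [-0.0, -0.0, -1.0]]
contact_force: [-0.5, -1.1, 0.8]
finger_gap: 0.0315
grasp_force: 30.0
```

Gripped the cap. I lift, move to the standoff and turn clockwise by 195.2° in all.

play_rows(steps=[[[-1,0,0,0.03,0],[-1,0,0,0.06,-0.13],[-1,0,0,0.09,-0.27],[-1,-0.001,0.03,0.1,-0.41],[-1,-0.002,0.07,0.1,-0.55],[-1,-0.003,0.11,0.1,-0.69],[-1,-0.004,0.145,0.1,-0.83],[-1,-0.004,0.168,0.1,-0.97]]])

```text
t: 8.0
tcp_pos: [0.4307, 0.2767, 0.2106]
tcp_rot: [[-0.155, 0.988, -0.001], [0.988, 0.155, 0.0], [0.0, -0.001, -1.0]]
contact_force: [-0.4, 0.4, -2.6]
finger_gap: 0.0311
grasp_force: 30.0
```

play_rows(steps=[[[-1,0,0,0,-0.14],[-1,0,0,0,-0.28],[-1,0,0,0,-0.42],[-1,0,0,0,-0.56],[-1,0,0,0,-0.7],[-1,0,0,0,-0.84],[-1,0,0,0,-0.98],[-1,0,0,0,-1.12]]])

```text
t: 8.8
tcp_pos: [0.431, 0.2744, 0.2104]
tcp_rot: [[0.822, 0.569, -0.002], [0.569, -0.822, -0.0], [-0.002, -0.001, -1.0]]
contact_force: [0.4, 0.2, -2.7]
finger_gap: 0.0313
grasp_force: 30.0
```

play_rows(steps=[[[-1,0,0,0,-0.14],[-1,0,0,0,-0.28],[-1,0,0,0,-0.42],[-1,0,0,0,-0.56],[-1,0,0,0,-0.7],[-1,0,0,0,-0.84],[-1,0,0,0,-0.98],[-1,0,0,0,-1.12]]])

```text
t: 9.6
tcp_pos: [0.4311, 0.2744, 0.2104]
tcp_rot: [[0.87, -0.493, -0.002], [-0.493, -0.87, -0.0], [-0.001, 0.001, -1.0]]
contact_force: [-0.3, -0.3, -3.0]
finger_gap: 0.0315
grasp_force: 30.0
```

play_rows(steps=[[[-1,0,0,-0.03,-0.1],[-1,0,0,-0.06,-0.197],[-1,0,0,-0.085,-0.197],[-1,0,0,-0.085,-0.197],[-1,0,0,-0.085,-0.197]]])

```text
t: 10.1
tcp_pos: [0.4312, 0.2745, 0.126]
tcp_rot: [[0.761, -0.649, -0.002], [-0.649, -0.761, -0.001], [-0.001, 0.001, -1.0]]
contact_force: [0.7, -0.2, -2.8]
finger_gap: 0.0313
grasp_force: 30.0
```

```bash
cat > look.py <<'E'
from h import *
import sys
I,D=imaging.snapshot('side'); P=cloud('side',D); J,E=imaging.snapshot('top'); Q=cloud('top',E)
cv2.imwrite(f'pics/{sys.argv[1]}.png',cv2.resize(I[150:270,180:340,::-1],(800,600),interpolation=cv2.INTER_CUBIC))
s=state(); c=s['tcp_pos']; print(c,np.degrees(np.arctan2(s['tcp_rot'][1,0],s['tcp_rot'][0,0])).round(2),s['joint_positions'].round(1),s['contact_force'].round(1))
a=np.radians(35.5); n=np.array([np.cos(a),np.sin(a)]); t=np.array([-n[1],n[0]])
zb=c[2]-.1113
for nm,X in(('s',P),('t',Q)):
    q=X.reshape(-1,3); q=q[np.hypot(q[:,0]-c[0],q[:,1]-c[1])<.036]; q=q[(q[:,2]>zb+.01)&(q[:,2]<zb+.083)]
    if len(q)>60:
        r=rect(nm+' bottle',q); print('  d,l',(np.array(r[0])/1000@n).round(4),(np.array(r[0])/1000@t).round(4),'maxd',np.percentile(q[:,:2]@n,99).round(4),'z',np.percentile(q[:,2],[1,99]).round(3))
        hh=q[(q[:,2]<zb+.07)]
E
python3 look.py s1
```

```text
[0.43259021 0.27497656 0.12763192] -40.45 [ 19.2  11.4 107.1   0.   61.4 149.6] [ 0.4  0.2 -2.3]
s bottle 694 [array([428., 263.]), array([36.5, 59.8]), np.float64(80.4)] medz 0.0669
  d,l 0.5012 -0.0344 maxd 0.5308 z [0.028 0.099]
```

View pics/s1.png

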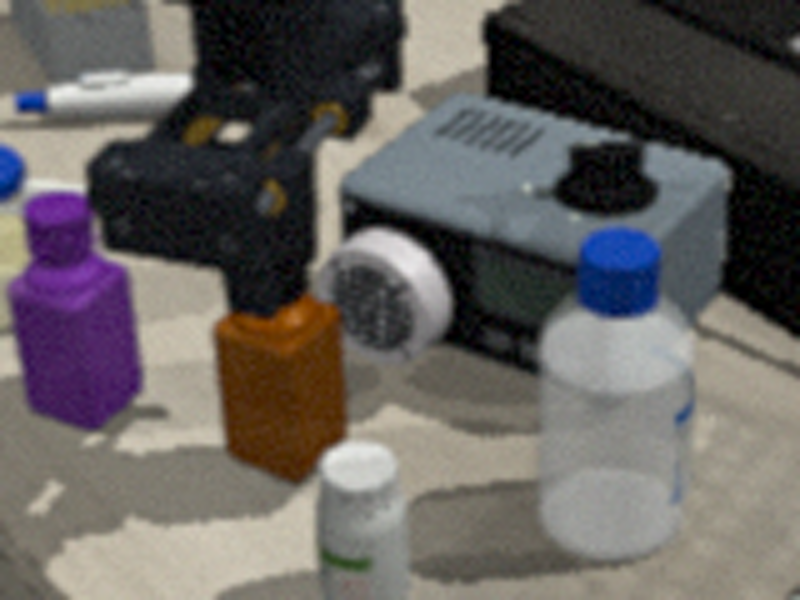

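The bottle stands upright before the probe, with its back towards the robot, so the label faces the window. The grille is at crop (385,300). I'll measure the face planes.

```bash
cat >> h.py <<'E'
def faces(I,P,c):
    h=cv2.cvtColor(I,cv2.COLOR_RGB2HSV); zb=c[2]-.1113
    m=(h[...,0]>3)&(h[...,0]<22)&(h[...,1]>130)&(np.hypot(P[...,0]-c[0],P[...,1]-c[1])<.04)&(P[...,2]>zb+.006)&(P[...,2]<zb+.074)
    q=P[m]; best=[]
    rng=np.random.default_rng(0); nn=np.array([0.,0,1])
    for k in range(2):
        b=None
        for _ in range(400):
            s=q[rng.choice(len(q),3,False)]; n=np.cross(s[1]-s[0],s[2]-s[0]); L=np.linalg.norm(n)
            if L<2e-5: continue
            n/=L
            if abs(n[2])>.3: continue
            i=abs((q-s[0])@n)<.0015
            if b is None or i.sum()>b.sum(): b=i
        if b is None or b.sum()<25: break
        f=q[b]; m0=f.mean(0); n=np.linalg.svd(f-m0,full_matrices=False)[2][2]
        if n[:2]@(m0[:2]-c[:2])<0:n=-n
        print('face',b.sum(),'az',np.degrees(np.arctan2(n[1],n[0])).round(2),'tilt',np.degrees(np.arcsin(n[2])).round(2),'dist tcp axis->face',(n@(m0-np.r_[c[:2],m0[2]])).round(4),'mean',m0.round(4),'z',f[:,2].min().round(3),f[:,2].max().round(3))
        q=q[~b]
E
python3 - <<'E'
from h import *
I,D=imaging.snapshot('side');c=state()['tcp_pos'];print(c,state()['t']);faces(I,cloud('side',D),c)
I0=cv2.imread('pics/side0.png')[...,::-1].copy(); print('initial:');faces(I0,cloud('side',np.load('side0.npy')),np.array([.4357,.1065,.1113]))
# probe from side now and top initial, az fit
P=cloud('side',D); plane('grille',P[200:217,249:262].reshape(-1,3)); 
E
```

```text
[0.43273942 0.2750086  0.12782237] 10.25
face 279 az -142.84 tilt -0.51 dist tcp axis->face 0.022 mean [0.4153 0.2616 0.0569] z 0.023 0.09
face 217 az -54.82 tilt 0.11 dist tcp axis->face 0.0205 mean [0.4431 0.2572 0.0592] z 0.025 0.09
initial:
face 142 az -43.09 tilt -0.65 dist tcp axis->face 0.0216 mean [0.4467 0.0865 0.0427] z 0.008 0.074
face 97 az -127.73 tilt 0.21 dist tcp axis->face 0.0217 mean [0.4216 0.09   0.0468] z 0.006 0.074
grille 153 n [ 0.811  0.584 -0.023] az 35.7 c [0.4915 0.3166 0.0642] rms 0.0007 min [0.48  0.3   0.037] max [0.503 0.332 0.089]
```

play_rows(steps=[[[-1,0.011,0.008,0,0],[-1,0.022,0.016,0,0],[-1,0.029,0.0207,0,0],[-1,0.033,0.0232,0,0],[-1,0.033,0.0232,0,0],[-1,0.033,0.0232,0,0]]])

```text
t: 10.85
tcp_pos: [0.4643, 0.2976, 0.1262]
tcp_rot: [[0.761, -0.649, -0.0], [-0.649, -0.761, -0.0], [-0.0, 0.0, -1.0]]
contact_force: [0.2, -0.2, -2.8]
finger_gap: 0.0311
grasp_force: 30.0
```

```bash
cat > chk.py <<'E'
from h import *
I,D=imaging.snapshot('side');c=state()['tcp_pos'];print(c);faces(I,cloud('side',D),c)
J,E=imaging.snapshot('top'); P=cloud('top',E)
import sys; S=cv2.resize(I[170:250,200:290,::-1],(400,356),interpolation=cv2.INTER_CUBIC);T=cv2.resize(J[190:270,190:280,::-1],(400,356),interpolation=cv2.INTER_CUBIC)
cv2.imwrite(f'pics/{sys.argv[1]}.png',np.hstack([S,T]))
E
python3 chk.py c1
```

```text
[0.46411057 0.29756572 0.12609906]
face 240 az -141.85 tilt -0.48 dist tcp axis->face 0.0218 mean [0.4474 0.2836 0.0558] z 0.021 0.088
face 199 az -53.81 tilt 0.17 dist tcp axis->face 0.0204 mean [0.4754 0.2806 0.0575] z 0.022 0.089
```

View pics/c1.png

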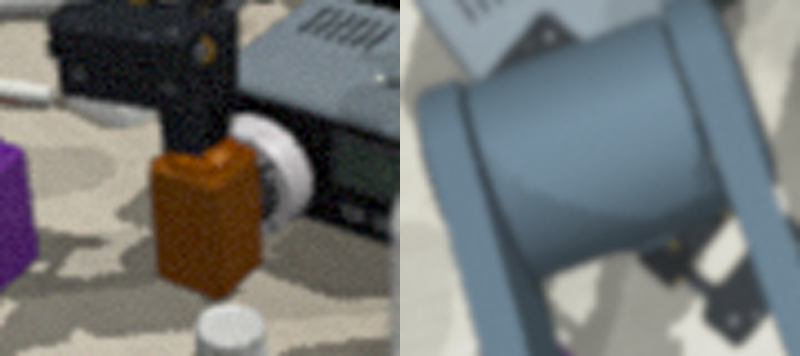

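The bottle stands about 1 cm before the grille, upright and square. I hold it there.

play_rows(steps=[[[-1,0,0,0,0],[-1,0,0,0,0],[-1,0,0,0,0],[-1,0,0,0,0],[-1,0,0,0,0],[-1,0,0,0,0],[-1,0,0,0,0],[-1,0,0,0,0]]])

```text
t: 11.75
tcp_pos: [0.4646, 0.2978, 0.1262]
tcp_rot: [[0.761, -0.649, 0.0], [-0.649, -0.761, 0.0], [0.0, -0.0, -1.0]]
contact_force: [0.1, 0.4, -2.4]
finger_gap: 0.0314
grasp_force: 30.0
```

play_rows(steps=[[[-1,0,0,0,0],[-1,0,0,0,0],[-1,0,0,0,0],[-1,0,0,0,0],[-1,0,0,0,0],[-1,-0.011,-0.0077,0,0],[-1,-0.022,-0.0155,0,0],[-1,-0.033,-0.0232,0,0]]])

```text
t: 12.55
tcp_pos: [0.4312, 0.2743, 0.1262]
tcp_rot: [[0.761, -0.649, -0.0], [-0.649, -0.761, -0.0], [-0.0, 0.0, -1.0]]
contact_force: [0.5, 0.4, -3.1]
finger_gap: 0.031
grasp_force: 30.0
```

play_rows(steps=[[[-1,0,0,0,0.14],[-1,0,0,0,0.28],[-1,0,0,0,0.42],[-1,0,0,0,0.56],[-1,0,0,0,0.7],[-1,0,0,0,0.84],[-1,0,0,0,0.98],[-1,0,0,0,1.12]]])

```text
t: 13.35
tcp_pos: [0.4316, 0.2746, 0.1263]
tcp_rot: [[0.913, 0.407, 0.0], [0.407, -0.913, 0.0], [0.0, 0.0, -1.0]]
contact_force: [-0.1, 1.2, -2.1]
finger_gap: 0.0315
grasp_force: 30.0
```

play_rows(steps=[[[-1,0,0,0,0.14],[-1,0,0,0,0.28],[-1,0,0,0,0.42],[-1,0,0,0,0.4508],[-1,0,0,0,0.4508],[-1,0,0,0,0.4508]]])

```text
t: 13.95
tcp_pos: [0.4316, 0.2746, 0.1263]
tcp_rot: [[0.65, 0.76, 0.0], [0.76, -0.65, 0.0], [0.0, 0.0, -1.0]]
contact_force: [-1.1, 0.2, -2.0]
finger_gap: 0.0315
grasp_force: 30.0
```

```bash
python3 look.py s2 | head -1; python3 - <<'E'
from h import *
I,D=imaging.snapshot('side');c=state()['tcp_pos'];print(c);faces(I,cloud('side',D),c)
E
```

```text
[0.4316344  0.27462559 0.1262688 ] 49.49 [ 19.2  11.5 107.2   0.   61.3  59.7] [ 0.   0.7 -2.1]
[0.43164759 0.27459516 0.12625407]
face 273 az -143.72 tilt -0.25 dist tcp axis->face 0.0224 mean [0.4142 0.2604 0.0559] z 0.021 0.089
face 216 az -55.34 tilt -0.33 dist tcp axis->face 0.0209 mean [0.4414 0.2559 0.0567] z 0.021 0.089
```

play_rows(steps=[[[-1,0.011,0.008,0,0],[-1,0.022,0.016,0,0],[-1,0.029,0.0207,0,0],[-1,0.033,0.0232,0,0],[-1,0.033,0.0232,0,0],[-1,0.033,0.0232,0,0],[-1,0.033,0.0232,0,0],[-1,0.033,0.0232,0,0]]])

```text
t: 14.9
tcp_pos: [0.4643, 0.2976, 0.1262]
tcp_rot: [[0.649, 0.761, -0.0], [0.761, -0.649, -0.0], [-0.0, -0.0, -1.0]]
contact_force: [-0.1, 0.0, -2.9]
finger_gap: 0.0312
grasp_force: 30.0
```

play_rows(steps=[[[-1,0,0,0,0],[-1,0,0,0,0],[-1,0,0,0,0],[-1,0,0,0,0],[-1,0,0,0,0],[-1,0,0,0,0],[-1,0,0,0,0],[-1,0,0,0,0]]])

```text
t: 15.7
tcp_pos: [0.4646, 0.2978, 0.1262]
tcp_rot: [[0.649, 0.761, 0.0], [0.761, -0.649, -0.0], [0.0, 0.0, -1.0]]
contact_force: [-0.5, -0.5, -1.6]
finger_gap: 0.0312
grasp_force: 30.0
```

play_rows(steps=[[[-1,0,0,0,0],[-1,0,0,0,0],[-1,0,0,0,0],[-1,0,0,0,0],[-1,0,0,0,0],[-1,-0.011,-0.0077,0,0],[-1,-0.022,-0.0155,0,0],[-1,-0.033,-0.0232,0,0]]])

```text
t: 16.5
tcp_pos: [0.4312, 0.2743, 0.1262]
tcp_rot: [[0.649, 0.761, -0.0], [0.761, -0.649, -0.0], [-0.0, -0.0, -1.0]]
contact_force: [0.3, 0.0, -2.1]
finger_gap: 0.031
grasp_force: 30.0
```

play_rows(steps=[[[-1,0,0,0,0.14],[-1,0,0,0,0.28],[-1,0,0,0,0.42],[-1,0,0,0,0.56],[-1,0,0,0,0.7],[-1,0,0,0,0.84],[-1,0,0,0,0.98],[-1,0,0,0,1.12]]])

```text
t: 17.3
tcp_pos: [0.4316, 0.2746, 0.1263]
tcp_rot: [[-0.407, 0.913, 0.0], [0.913, 0.407, 0.0], [-0.0, 0.0, -1.0]]
contact_force: [0.1, -0.4, -2.9]
finger_gap: 0.0312
grasp_force: 30.0
```

play_rows(steps=[[[-1,0,0,0,0.14],[-1,0,0,0,0.28],[-1,0,0,0,0.42],[-1,0,0,0,0.4508],[-1,0,0,0,0.4508],[-1,0,0,0,0.4508]]])

```text
t: 17.9
tcp_pos: [0.4316, 0.2746, 0.1263]
tcp_rot: [[-0.76, 0.65, 0.0], [0.65, 0.76, 0.0], [-0.0, 0.0, -1.0]]
contact_force: [0.7, -0.4, -2.9]
finger_gap: 0.0311
grasp_force: 30.0
```

```bash
python3 - <<'E'
from h import *
I,D=imaging.snapshot('side');s=state();c=s['tcp_pos'];print(c,s['joint_positions'].round(1),np.degrees(np.arctan2(s['tcp_rot'][1,0],s['tcp_rot'][0,0])).round(2));faces(I,cloud('side',D),c)
E
```

```text
[0.43163725 0.27457746 0.12625629] [ 19.1  11.5 107.2  -0.   61.3 -30.3] 139.48
face 217 az -54.64 tilt 0.05 dist tcp axis->face 0.0214 mean [0.4415 0.2553 0.0579] z 0.022 0.089
face 69 az -141.64 tilt 0.72 dist tcp axis->face 0.0217 mean [0.4173 0.2577 0.0598] z 0.021 0.088
```

play_rows(steps=[[[-1,0.011,0.008,0,0],[-1,0.022,0.016,0,0],[-1,0.029,0.0207,0,0],[-1,0.033,0.0232,0,0],[-1,0.033,0.0232,0,0],[-1,0.033,0.0232,0,0],[-1,0.033,0.0232,0,0],[-1,0.033,0.0232,0,0]]])

```text
t: 18.75
tcp_pos: [0.4643, 0.2976, 0.1262]
tcp_rot: [[-0.761, 0.649, -0.0], [0.649, 0.761, -0.0], [0.0, -0.0, -1.0]]
contact_force: [0.1, -0.4, -2.8]
finger_gap: 0.0308
grasp_force: 30.0
```

play_rows(steps=[[[-1,0,0,0,0],[-1,0,0,0,0],[-1,0,0,0,0],[-1,0,0,0,0],[-1,0,0,0,0],[-1,0,0,0,0],[-1,0,0,0,0],[-1,0,0,0,0]]])

```text
t: 19.55
tcp_pos: [0.4646, 0.2978, 0.1262]
tcp_rot: [[-0.761, 0.649, -0.0], [0.649, 0.761, -0.0], [0.0, -0.0, -1.0]]
contact_force: [0.3, 0.4, -2.3]
finger_gap: 0.0311
grasp_force: 30.0
```

play_rows(steps=[[[-1,0,0,0,0],[-1,0,0,0,0],[-1,0,0,0,0],[-1,0,0,0,0],[-1,0,0,0,0],[-1,-0.011,-0.0077,0,0],[-1,-0.022,-0.0155,0,0],[-1,-0.033,-0.0232,0,0]]])

```text
t: 20.35
tcp_pos: [0.4312, 0.2743, 0.1262]
tcp_rot: [[-0.761, 0.649, -0.0], [0.649, 0.761, -0.0], [0.0, -0.0, -1.0]]
contact_force: [0.6, -0.0, -2.7]
finger_gap: 0.0317
grasp_force: 30.0
```

play_rows(steps=[[[-1,0,0,0,0.14],[-1,0,0,0,0.28],[-1,0,0,0,0.42],[-1,0,0,0,0.56],[-1,0,0,0,0.7],[-1,0,0,0,0.84],[-1,0,0,0,0.98],[-1,0,0,0,1.12]]])

```text
t: 21.15
tcp_pos: [0.4316, 0.2746, 0.1263]
tcp_rot: [[-0.913, -0.407, 0.0], [-0.407, 0.913, 0.0], [-0.0, -0.0, -1.0]]
contact_force: [-0.0, 0.2, -2.0]
finger_gap: 0.0312
grasp_force: 30.0
```

play_rows(steps=[[[-1,0,0,0,0.14],[-1,0,0,0,0.28],[-1,0,0,0,0.42],[-1,0,0,0,0.4508],[-1,0,0,0,0.4508],[-1,0,0,0,0.4508]]])

```text
t: 21.75
tcp_pos: [0.4316, 0.2746, 0.1262]
tcp_rot: [[-0.65, -0.76, 0.0], [-0.76, 0.65, 0.0], [-0.0, -0.0, -1.0]]
contact_force: [0.6, 0.1, -2.7]
finger_gap: 0.031
grasp_force: 30.0
```

play_rows(steps=[[[-1,0.011,0.008,0,0],[-1,0.022,0.016,0,0],[-1,0.029,0.0207,0,0],[-1,0.033,0.0232,0,0],[-1,0.033,0.0232,0,0],[-1,0.033,0.0232,0,0],[-1,0.033,0.0232,0,0],[-1,0.033,0.0232,0,0]]])

```text
t: 22.55
tcp_pos: [0.4643, 0.2976, 0.1262]
tcp_rot: [[-0.649, -0.761, -0.0], [-0.761, 0.649, -0.0], [0.0, 0.0, -1.0]]
contact_force: [-1.1, -0.1, -3.1]
finger_gap: 0.0307
grasp_force: 30.0
```

play_rows(steps=[[[-1,0,0,0,0],[-1,0,0,0,0],[-1,0,0,0,0],[-1,0,0,0,0],[-1,0,0,0,0],[-1,0,0,0,0],[-1,0,0,0,0],[-1,0,0,0,0]]])

```text
t: 23.35
tcp_pos: [0.4646, 0.2978, 0.1262]
tcp_rot: [[-0.649, -0.761, 0.0], [-0.761, 0.649, -0.0], [-0.0, -0.0, -1.0]]
contact_force: [-0.9, -0.1, -2.5]
finger_gap: 0.0314
grasp_force: 30.0
```

```bash
python3 - <<'E'
from h import *
I,D=imaging.snapshot('side');s=state();c=s['tcp_pos'];print(c,s['joint_positions'].round(1),np.degrees(np.arctan2(s['tcp_rot'][1,0],s['tcp_rot'][0,0])).round(2));faces(I,cloud('side',D),c)
P=np.load('top0.npy');P=cloud('top',P).reshape(-1,3)
for z in(.1,.16,.2,.25):
    q=P[(P[:,2]>z)&(P[:,2]<z+.05)&(P[:,0]>.45)&(P[:,0]<.8)&(P[:,1]<.13)&(P[:,1]>-.2)]
    for y in np.arange(-.2,.13,.03):
        r=q[abs(q[:,1]-y)<.015]
        if len(r)>3: print(z,y.round(2),'xmin',r[:,0].min().round(3),'xmax',r[:,0].max().round(3))
E
```

```text
[0.46460479 0.29778671 0.12620231] [  20.3   16.2  101.3   -0.    62.5 -119.2] -130.46
face 264 az -142.25 tilt 0.08 dist tcp axis->face 0.0216 mean [0.4477 0.2843 0.056 ] z 0.021 0.088
face 43 az -54.67 tilt 0.23 dist tcp axis->face 0.0208 mean [0.473  0.2783 0.0567] z 0.021 0.089
0.1 -0.2 xmin 0.543 xmax 0.546
0.1 -0.17 xmin 0.537 xmax 0.559
0.1 -0.14 xmin 0.551 xmax 0.651
0.1 -0.11 xmin 0.642 xmax 0.761
0.1 -0.08 xmin 0.756 xmax 0.8
0.1 0.04 xmin 0.708 xmax 0.748
0.1 0.07 xmin 0.708 xmax 0.766
0.1 0.1 xmin 0.451 xmax 0.756
0.1 0.13 xmin 0.748 xmax 0.764
0.16 -0.2 xmin 0.543 xmax 0.547
0.16 -0.17 xmin 0.537 xmax 0.55
0.16 -0.14 xmin 0.547 xmax 0.655
0.16 -0.11 xmin 0.642 xmax 0.766
0.16 -0.08 xmin 0.761 xmax 0.799
0.16 0.01 xmin 0.677 xmax 0.686
0.16 0.04 xmin 0.723 xmax 0.743
0.16 0.07 xmin 0.721 xmax 0.758
0.2 -0.17 xmin 0.537 xmax 0.553
0.2 -0.14 xmin 0.547 xmax 0.655
0.2 -0.11 xmin 0.637 xmax 0.766
0.2 -0.08 xmin 0.754 xmax 0.8
0.2 0.01 xmin 0.68 xmax 0.701
0.2 0.04 xmin 0.694 xmax 0.737
0.2 0.07 xmin 0.729 xmax 0.741
0.25 -0.2 xmin 0.541 xmax 0.545
0.25 -0.17 xmin 0.536 xmax 0.558
0.25 -0.14 xmin 0.548 xmax 0.654
0.25 -0.11 xmin 0.645 xmax 0.765
0.25 -0.08 xmin 0.758 xmax 0.8
```

play_rows(steps=[[[-1,0,0,0,0],[-1,0,0,0,0],[-1,0,0,0,0],[-1,0,0,0,0],[-1,-0.011,-0.0077,0,0],[-1,-0.022,-0.0155,0,0],[-1,-0.033,-0.0232,0.02,0],[-1,-0.033,-0.0232,0.06,0]]])

```text
t: 24.2
tcp_pos: [0.4278, 0.273, 0.1833]
tcp_rot: [[-0.649, -0.761, -0.009], [-0.761, 0.649, -0.003], [0.008, 0.005, -1.0]]
contact_force: [0.5, 0.8, -3.0]
finger_gap: 0.031
grasp_force: 30.0
```

```bash
python3 - <<'E'
from h import *
J,E=imaging.snapshot('top');P=cloud('top',E).reshape(-1,3);s=state();print(s['tcp_pos'],s['joint_positions'].round(1))
a=np.radians(s['joint_positions'][0]); c=s['tcp_pos']
P=P[~np.isnan(P).any(1)]
u=P[:,0]*np.cos(a)+P[:,1]*np.sin(a); v=-P[:,0]*np.sin(a)+P[:,1]*np.cos(a)
print('tcp uv',c[0]*np.cos(a)+c[1]*np.sin(a),-c[0]*np.sin(a)+c[1]*np.cos(a))
m=(P[:,2]>.2)&(u<.6)&(u>.0)&(abs(v)<.3)
for b in np.arange(.1,.64,.05):
    i=m&(abs(u-b)<.025)
    if i.sum()>5: print(b.round(2),i.sum(),'v',np.percentile(v[i],[1,99]).round(3),'z',P[i,2].min().round(2),P[i,2].max().round(2))
cv2.imwrite('pics/top_a.png',J[...,::-1])
E
```

```text
[0.43306315 0.27514919 0.19245601] [  19.2    6.1  104.6   -0.    69.  -120.4]
tcp uv 0.4993789516049173 0.11777703957173294
0.25 1770 v [0.059 0.171] z 0.58 0.66
0.3 3674 v [0.064 0.171] z 0.54 0.65
0.35 3274 v [0.06  0.177] z 0.48 0.61
0.4 1280 v [0.059 0.177] z 0.26 0.58
0.45 1890 v [0.057 0.179] z 0.24 0.55
0.5 2678 v [0.03  0.179] z 0.23 0.54
0.55 686 v [0.032 0.176] z 0.27 0.52
```

View pics/top_a.png

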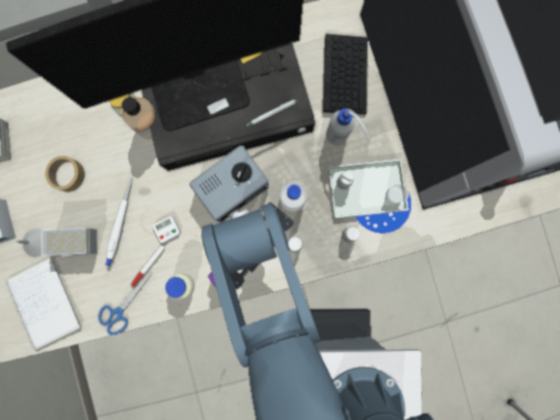

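The top view shows the arm centred on the TCP line, and the tray at (368,190) free in its middle with the cleared bottle at (345,180) and the beaker at (396,196). I'll carry the bottle along the front, clear of the reagent bottle, to the tray's free middle.

play_rows(steps=[[[-1,0,-0.01,0.03,0],[-1,0.001,-0.045,0.05,-0.1],[-1,0.003,-0.085,0.05,-0.22],[-1,0.005,-0.125,0.05,-0.34],[-1,0.007,-0.165,0.05,-0.44],[-1,0.008,-0.205,0.05,-0.515],[-1,0.008,-0.225,0.05,-0.515],[-1,0.008,-0.225,0.05,-0.515]]])

```text
t: 25.05
tcp_pos: [0.44, 0.0473, 0.2365]
tcp_rot: [[-0.941, -0.339, 0.001], [-0.339, 0.941, -0.001], [-0.001, -0.001, -1.0]]
contact_force: [0.6, 0.7, -2.1]
finger_gap: 0.0315
grasp_force: 30.0
```

play_rows(steps=[[[-1,0.03,-0.016,0,0],[-1,0.07,-0.037,0,0],[-1,0.1,-0.053,0,0],[-1,0.12,-0.062,0,0],[-1,0.128,-0.067,0,0],[-1,0.128,-0.067,0,0],[-1,0.128,-0.067,0,0]]])

```text
t: 25.75
tcp_pos: [0.5667, -0.0164, 0.2359]
tcp_rot: [[-0.939, -0.343, -0.001], [-0.343, 0.939, 0.001], [0.001, 0.001, -1.0]]
contact_force: [0.1, 0.2, -2.1]
finger_gap: 0.0313
grasp_force: 30.0
```

```bash
python3 - <<'E'
from h import *
I,D=imaging.snapshot('side');s=state();c=s['tcp_pos'];print(c,s['joint_positions'].round(1));P=cloud('side',D);faces(I,P,c)
cv2.imwrite('pics/tray1.png',cv2.resize(I[170:380,240:440,::-1],(571,600)))
rect('clr',box(P,(.56,.02,.03),(.64,.09,.08)));rect('beak',box(P,(.52,-.13,.03),(.6,-.05,.065)))
E
```

```text
[ 0.56661899 -0.01637044  0.23601511] [ -13.7   10.4   94.4    0.    75.3 -123.7]
face 492 az -172.49 tilt 0.22 dist tcp axis->face 0.0225 mean [ 0.5444 -0.0202  0.166 ] z 0.131 0.199
face 148 az -85.44 tilt 0.12 dist tcp axis->face 0.0207 mean [ 0.5629 -0.0374  0.1688] z 0.131 0.199
clr 209 [array([595.8,  37.8]), array([22.7, 40.3]), np.float64(48.3)] medz 0.0447
beak 796 [array([565.7, -89.6]), array([48.1, 46.5]), np.float64(17.0)] medz 0.0468
```

View pics/tray1.png

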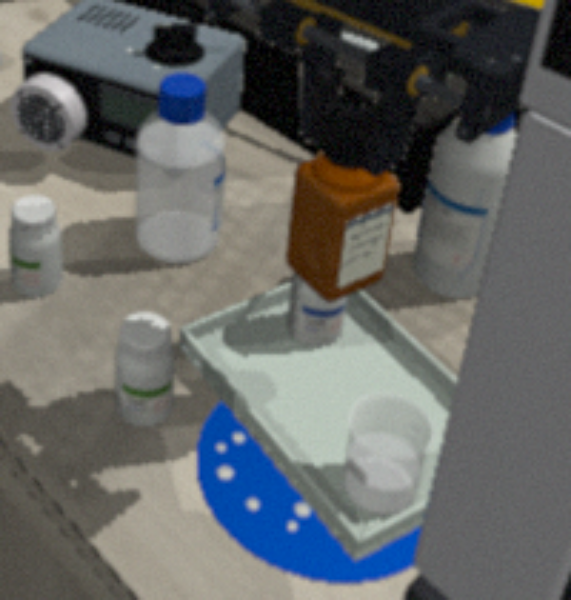

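The crop shows the bottle held above the tray's middle, between the cleared bottle (320,310) and the beaker (388,455). I lower it.

play_rows(steps=[[[-1,0,0,-0.03,0],[-1,0,0,-0.07,0],[-1,0,0,-0.1,0],[-1,0,0,-0.112,0],[-1,0,0,-0.117,0],[-1,0,0,-0.119,0],[-1,0,0,-0.119,0],[-1,0,0,-0.119,0]]])

```text
t: 26.6
tcp_pos: [0.5686, -0.0176, 0.1188]
tcp_rot: [[-0.939, -0.343, 0.003], [-0.343, 0.939, -0.001], [-0.002, -0.002, -1.0]]
contact_force: [-0.8, -1.4, -2.8]
finger_gap: 0.0313
grasp_force: 30.0
```

play_rows(steps=[[[-1,0,0,-0.001,0],[-1,0,0,-0.001,0],[-1,0,0,-0.001,0]]])

```text
t: 26.9
tcp_pos: [0.5687, -0.0177, 0.1176]
tcp_rot: [[-0.94, -0.342, 0.003], [-0.342, 0.94, -0.001], [-0.002, -0.002, -1.0]]
contact_force: [0.1, -0.3, 5.8]
finger_gap: 0.0311
grasp_force: 30.0
```

Contact on the tray floor (force +8 N), so I release and lift.

play_rows(steps=[[[1,0,0,0,0],[1,0,0,0,0],[1,0,0,0,0],[1,0,0,0,0],[1,0,0,0,0],[1,0,0,0.03,0],[1,0,0,0.07,0],[1,0,0,0.11,0]]])

```text
t: 27.7
tcp_pos: [0.567, -0.0173, 0.2268]
tcp_rot: [[-0.94, -0.342, -0.002], [-0.342, 0.94, 0.0], [0.002, 0.001, -1.0]]
contact_force: [0.5, -0.1, 0.0]
finger_gap: 0.0883
grasp_force: 0.0
```

play_rows(steps=[[[1,-0.04,0.03,0.02,0],[1,-0.08,0.07,0.04,0],[1,-0.11,0.11,0.04,0],[1,-0.13,0.15,0.04,0],[1,-0.14,0.19,0.04,0],[1,-0.14,0.22,0.04,0],[1,-0.14,0.22,0.04,0],[1,-0.14,0.22,0.04,0]]])

```text
t: 28.5
tcp_pos: [0.4274, 0.2028, 0.2661]
tcp_rot: [[-0.939, -0.344, -0.0], [-0.344, 0.939, -0.001], [0.0, -0.0, -1.0]]
contact_force: [0.2, -1.3, -0.2]
finger_gap: 0.0884
grasp_force: 0.0
```

```bash
python3 - <<'E'
from h import *
I,D=imaging.snapshot('side');J,E=imaging.snapshot('top');s=state();print(s['tcp_pos'],s['qvel'].round(2),s['contact_force']);P=cloud('side',D);Q=cloud('top',E)
faces(I,P,np.array([.568,-.017,.1153]))
for n,X in(('s',P),('t',Q)):
    rect(n+'cap',box(X,(.53,-.06,.115),(.62,.02,.13)));rect(n+'body',box(X,(.53,-.048,.03),(.62,.02,.085)));rect(n+'clr',box(X,(.56,.02,.03),(.64,.09,.09)));rect(n+'beak',box(X,(.52,-.13,.03),(.6,-.05,.07)))
    q=box(X,(.57,.27,.114),(.66,.34,.126)); 
    if len(q)>10: rect(n+'bar',q)
    q=box(X,(.42,0,.06),(.5,.065,.08)); len(q)>10 and rect(n+'rbB',q)
a=cv2.resize(I[150:390,230:430,::-1],(400,480));b=cv2.resize(J[140:260,180:420,::-1],(400,200)); b=cv2.copyMakeBorder(b,0,280,0,0,cv2.BORDER_CONSTANT)
cv2.imwrite('pics/end.png',np.hstack([a,b]))
E
```

```text
[0.42777118 0.20171561 0.26601845] [-0.88 -0.07  0.04  0.19 -0.08  0.15] [-0.10934878  0.60669229  0.11374704]
face 354 az -172.13 tilt -0.05 dist tcp axis->face 0.0219 mean [ 0.5466 -0.0221  0.0464] z 0.013 0.078
face 68 az -85.38 tilt -0.5 dist tcp axis->face 0.0213 mean [ 0.5607 -0.0389  0.0516] z 0.013 0.078
scap 232 [array([567.5, -17.1]), array([29.8, 30.9]), np.float64(76.0)] medz 0.1235
sbody 737 [array([559.9, -25.4]), array([35.2, 59.3]), np.float64(47.8)] medz 0.0607
sclr 206 [array([600.6,  47.9]), array([26.8, 35.4]), np.float64(88.1)] medz 0.0794
sbeak 877 [array([566.7, -89.3]), array([49.7, 49. ]), np.float64(76.4)] medz 0.0489
sbar 73 [array([615.3, 313.3]), array([14.6, 34.9]), np.float64(65.5)] medz 0.12
srbB 271 [array([460.4,  33. ]), array([34.1, 31.8]), np.float64(66.3)] medz 0.0738
tcap 139 [array([570. , -15.3]), array([30.9, 31.7]), np.float64(25.3)] medz 0.1233
tbody 154 [array([570.4, -14.9]), array([46.9, 47.5]), np.float64(7.9)] medz 0.0739
tclr 214 [array([603.8,  46.5]), array([37.8, 35.8]), np.float64(44.0)] medz 0.078
tbeak 325 [array([568.4, -91. ]), array([47.8, 49.1]), np.float64(0.0)] medz 0.0373
tbar 80 [array([617.5, 314.9]), array([12.3, 37.5]), np.float64(65.0)] medz 0.1206
trbB 139 [array([462.3,  34.5]), array([30.3, 32.4]), np.float64(65.5)] medz 0.0731
```

View pics/end.png

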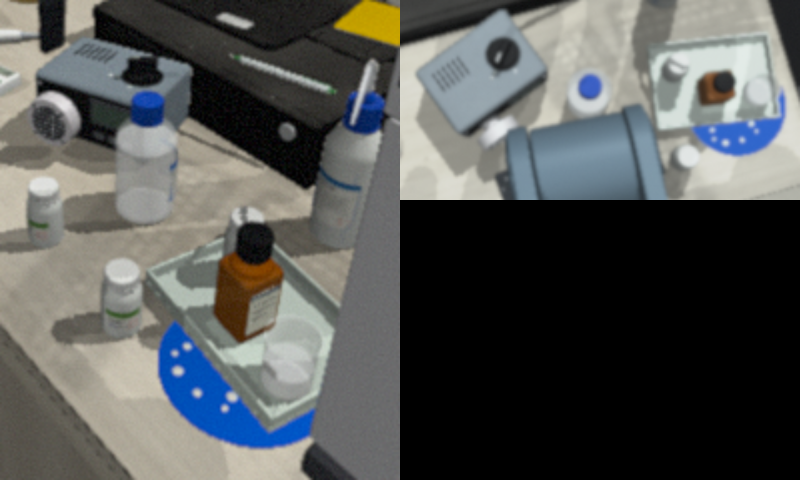

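The bottle stands upright in the tray's free middle at crop (248,290). The cleared bottle, the beaker and round bottle B are where they were, and the knob is still on. I hand the job in.

```bash
python3 -c "
from h import *
print(manip.job_done())"
```

```text
the job is handed in; nothing more can be done
None
```

The job is handed in at about 28.6 s of the 72 s: selector turned on, all four sides held about 1 cm from the window for over a second each, and the bottle standing upright in the release tray; how it was judged was not shown.

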